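# Switch on the bedside lamp and turn it up with its touch-free dimmer eye

## Robot

A 6-joint arm with a two-finger parallel gripper is mounted at the origin on the work surface. World frame = base frame: x ahead of the robot, y to its left, z up, the work surface at z = 0. Lengths are in m, angles in rad, forces in N, time in s.
With the tool pointing down it reaches from about 0.35 to 0.775 m from the base axis. Payload 7.3 kg.
Tool frame: the origin (TCP) lies between the finger pads, 19 mm behind the fingertips; this is the grasp point; z points along the fingers, y is the line along which they close (so a half turn about z gives the same grasp; the last joint's range is limited). The gripper opens to 92 mm and grips with 3 to 60 N. Pads are 19 mm wide; open, the fingers measure 130 mm over their backs; the gripper's body (75 mm by 190 mm) begins 47 mm behind the grasp point.
Start: joints at [-1.484, 0.342, 1.524, -0, 1.275, -0.146], TCP at [0.121, -0.511, 0.246] pointing down, gripper open.
Joint ranges: [-2.53, 2.53], [-0.77, 2.02], [0.04, 2.7], [-1, 4.14], [0.28, 2.66], [-3.11, 3.11]. Speed limits (rad/s): [2.57, 2.57, 3.14, 3.14, 3.14, 3.14].

## Interface

Orientations are given as [roll, pitch, yaw] about the fixed x, y, z axes, in that order (R = Rz(yaw) Ry(pitch) Rx(roll)).
In Python, from cell import monitor, vision, workorder gives the robot as it stands.
- The arm moves only by the tool move_arm, never from a script. Its argument "rows" is a list of rows, each a list of 5 numbers: the shift along the world's x, y, z in mm, then the turn about the world's z in rad, then the closure, from -1 (fully open) to 1 (shut). A call has 1 to 12 rows; each row shifts and turns the commanded pose from where the row before left it; what a row does not reach is not made up. A row lasts 1/10 s, in which the tool goes at most 50 mm and 8.59 degrees, less where a joint would pass 70% of its speed; a pose out of reach is approached as far as the arm can. A call is refused whole if a number of a shift passes 50 or a number of a turn 0.15, either way. A call with a gripper value outside its range is refused whole. The fingers move at their own pace and stop on an object; "newtons" is the grip in N (left out, the last holds). Time passes only in rows, so rows that do not move let the fingers close. It gives the time, the measured TCP pose, the force, the opening and the grip force at its end, in the units of the state.
- monitor.observe(): the state, without advancing time (a new reading comes with each control period).
- vision.read_camera(name): name is "scene" or "top" or "wrist"; returns the picture (384x512x3 uint8, red, green, blue); there is no depth.
- vision.get_calibration(name): a dict with "K" (3x3 intrinsics, pixels), "k1" (the pictures are not rectified: a ray, as slopes to the right and down, at radius r is drawn at 1 + k1 r^2 times it, then the intrinsics apply), "T" (4x4, takes a point from camera to world coordinates); the wrist camera has in their place "mount" (4x4, takes a point from camera to tool coordinates, whose origin is the TCP and whose axes are the flange's). Camera axes: x right, y up, looking along -z (the intrinsics and any distortion apply to the point x, -y, -z); pixel columns grow to the right and rows downward; lengths in m; the calibration is good to about 2 mm. A picture is of the moment at which its call begins: read the wrist's pose just before it. get_calibration takes no time and is no camera call.
- workorder.hand_in(): hands the job in; it is judged then, once.
The state is a dict: "time": time; "qpos": joint angles; "qvel": joint speeds; "joint_efforts": joint torques, N m; "tool_pos": TCP position; "tool_rot": TCP orientation; "contact_force": force on the tool from outside, world axes, zero at the start; "torque": the same for the moment, N m; "opening": finger opening in m; "grip_force": force on a finger pad.
Only numpy, scipy, OpenCV 4.12 (cv2) and the standard library are available. Lean on these libraries where they do the work, as an engineer would, in place of code of your own. Each camera call takes 0.05 s, during which the arm holds its last target. There are 200 camera calls.

## Task

Switch on the bedside lamp and turn it up fully: with the fingertips, gently press the round power button on its base right down and let it go, then point at the larger of the two touch-free eyes on the base, keeping the tool point just over the middle of its glass, without touching it, for a good two seconds. Then take the hand well away from the lamp. Pick nothing up, do not point at the smaller eye (it changes the warmth of the light), and leave the lamp, its swivel arm and everything around it where they stand.

Things in the scene. Friction and masses are not known exactly. Their poses are not given: they have to be found in the camera images.
- lamp: Black metal bedside lamp, loose, 1.7 kg. Flat base 130 (x) x 280 (y) x 22 mm; origin at the centre of its underside, z up, its -x long side roughly facing the robot. A phone lies on its middle, the controls are on its -y half. A post 12 mm thick rises to 280 mm at (0, 118) mm; a swivel arm on it carries a disc head (124 mm across, loop to 340 mm up) out to the +y side, away from the controls.
- lamp_head (a point): Top centre of the lamp's disc head, 310 mm above the table, at the end of the 150 mm swivel arm (the arm turns about the post with a little friction).
- power (a joint): Travel of the power button (m): 0 released, 0.0045 fully down. A spring returns it; it starts to move at about 2.3 N and is fully down at 4.5 N. It counts as pressed beyond 0.0035.
- button_top (a point): Middle of the top of the power button: a plain round raised aluminium puck, 26 mm across, standing 10 mm above the base's top (so 32 mm above the table), at (-30, -70) mm in the lamp's frame, on the side nearest the robot. It goes straight down. Axes as the lamp's.
- large_eye: The larger touch-free eye, which sets the brightness: a flat dark glass disc 34 mm across in a 42 mm thin aluminium rim, 2 mm above the base's top. Origin at the centre of its underside, 22 mm above the table. It must not be touched.
- large_eye_top (a point): Centre of the large eye's glass surface, 24 mm above the table, at (35, -110) mm in the lamp's frame (free end, far side). It senses the tool point (TCP, between the fingertips; closed, they reach about 19 mm beyond it) within 18 mm sideways of this centre and up to 55 mm above it. Axes as the lamp's.
- small_eye: The smaller touch-free eye, which sets the warmth: the same make but 16 mm glass in a 24 mm rim. Origin at the centre of its underside. Leave it alone.
- small_eye_top (a point): Centre of the small eye's glass surface, 24 mm above the table, at (35, -30) mm in the lamp's frame. It senses the tool point within 12 mm sideways and up to 55 mm above it. Axes as the lamp's.
- phone: Phone, 147 x 72 x 8 mm, loose, lying crosswise on the lamp's charging pad; origin at the centre of its underside.
- plate: Stoneware plate 200 mm across, 16 mm high, with two biscuits (to 45 mm high), loose, under or near the lamp's head; origin at the centre of its underside.
- cup: Stoneware tumbler, 76 mm across, 100 mm high, with a sugar stick across its rim (to 112 mm), loose on the plate; origin at the centre of its underside.
- clock: Round alarm clock, 90 mm across, 40 mm deep, 100 mm high, loose, behind the lamp's base; origin at the centre of its underside.
- book: Closed hardback book 135 x 205 x 26 mm, loose, to the right of the lamp; origin at the centre of its underside.
- glasses: Folded reading glasses, 136 mm long, 24 mm deep, 40 mm high, loose, between the lamp's base and the book; origin at the middle of the front frame's lower edge.
- jar: Cream jar, 56 mm across, 45 mm high, loose, behind the lamp's base near the eyes; origin at the centre of its underside.
- remote: Remote control, 42 x 150 x 17 mm, lying loose in front of the lamp's base; origin at the centre of its underside.

How it is judged:
By the outcome, as a careful person would: the job done as asked, in the order asked, and still so for the second after the job is handed in, with the robot touching nothing.
It also fails if it takes over 40 s, if anything falls off the work surface, if the arm or the gripper's body presses on something with over 40 N, if the wrist force passes 120 N, or if a joint passes its speed limit or range.

## Working session

There is one attempt and no reset: what is moved stays moved. The work goes in short steps, Python scripts to look and compute and a tool call to move; the robot and the scene stay as the last step left them, time stands still between calls to the robot, and variables do not carry over. Pictures are saved under pics/ and viewed, at most 10 in all, crops included, and the job is handed in when it is done.

Besides the shell and the picture viewer there is one more tool, called after ">>>" as a command line: name --pt "numbers of a row" for each row, then --argument value for the rest. move_arm: Moves the arm, as the interface text tells. Its arguments: {"type":"object","properties":{"rows":{"type":"array","items":{"type":"array","items":{"type":"number"}}},"newtons":{"type":"number"}},"required":["rows"]}

```bash
mkdir -p pics
cat > h.py <<'E'
import numpy as np, cv2
from cell import monitor, vision, workorder
def ray(name,u,v,z):
    c=vision.get_calibration(name);K=np.array(c["K"]);T=np.array(c["T"])
    d=np.array([(u-K[0,2])/K[0,0],(v-K[1,2])/K[1,1]]);s=d.copy()
    for _ in range(20): s=d/(1+c["k1"]*(s@s))
    r=T[:3,:3]@np.array([s[0],-s[1],-1]);o=T[:3,3]
    return o+r*(z-o[2])/r[2]
def proj(name,P):
    c=vision.get_calibration(name);K=np.array(c["K"]);T=np.array(c["T"])
    p=T[:3,:3].T@(np.array(P)-T[:3,3]);s=np.array([p[0],-p[1]])/-p[2];s=s*(1+c["k1"]*(s@s))
    return K[0,0]*s[0]+K[0,2],K[1,1]*s[1]+K[1,2]
E
python3 - <<'E'
from h import *
for n in("top","scene"):
    im=vision.read_camera(n);cv2.imwrite(f"pics/{n}_raw.png",im[:,:,::-1])
    cv2.imwrite(f"pics/{n}.png",cv2.resize(im[:,:,::-1],(800,600),interpolation=cv2.INTER_CUBIC))
    c=vision.get_calibration(n);print(n,np.round(c["T"],3).tolist(),c["K"],c["k1"])
print(monitor.observe())
E
```

```text
top [[0.024, 0.998, -0.064, 0.484], [-1.0, 0.024, 0.006, 0.025], [0.008, 0.064, 0.998, 1.479], [0.0, 0.0, 0.0, 1.0]] [[433.54713767   0.         260.94625781]
 [  0.         433.54713767 194.81562548]
 [  0.           0.           1.        ]] 0.03540961946682852
scene [[-0.591, -0.523, 0.614, 1.473], [0.807, -0.367, 0.463, 0.693], [-0.017, 0.769, 0.639, 1.1], [0.0, 0.0, 0.0, 1.0]] [[493.15010029   0.         254.73110472]
 [  0.         493.15010029 189.40080189]
 [  0.           0.           1.        ]] -0.1179335027970041
{'time': 0.1, 'qpos': array([-1.48400118e+00,  3.42650350e-01,  1.52491314e+00,  9.69591438e-06,
        1.27539125e+00, -1.46014383e-01]), 'qvel': array([-0.00031641, -0.00094359, -0.00221502, -0.00093736, -0.00015598,
       -0.00109756]), 'joint_efforts': array([ 1.88520789e-03, -4.32004058e+01, -2.44695586e+01,  7.19144032e-02,
        5.25742513e-02, -5.39145628e-05]), 'tool_pos': array([ 0.12111192, -0.51049918,  0.24491875]), 'tool_rot': array([-3.14024641e+00, -2.07351678e-04,  2.32806559e-01]), 'contact_force': array([-0.55618036, -0.89686483, -0.99684684]), 'torque': array([ 0.00696776,  0.02108199, -0.0219862 ]), 'grip_force': 0.0, 'opening': 0.09200220588132414}
```

View pics/top.png

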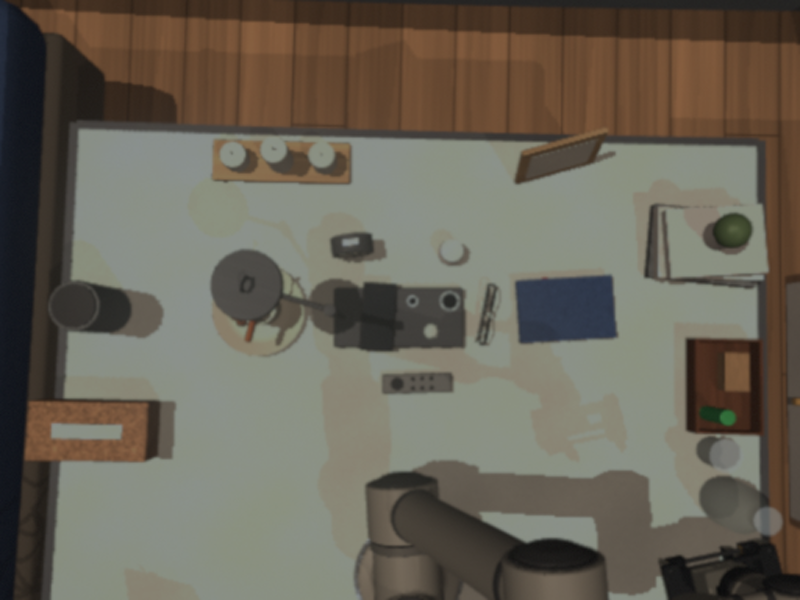

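View pics/scene.png

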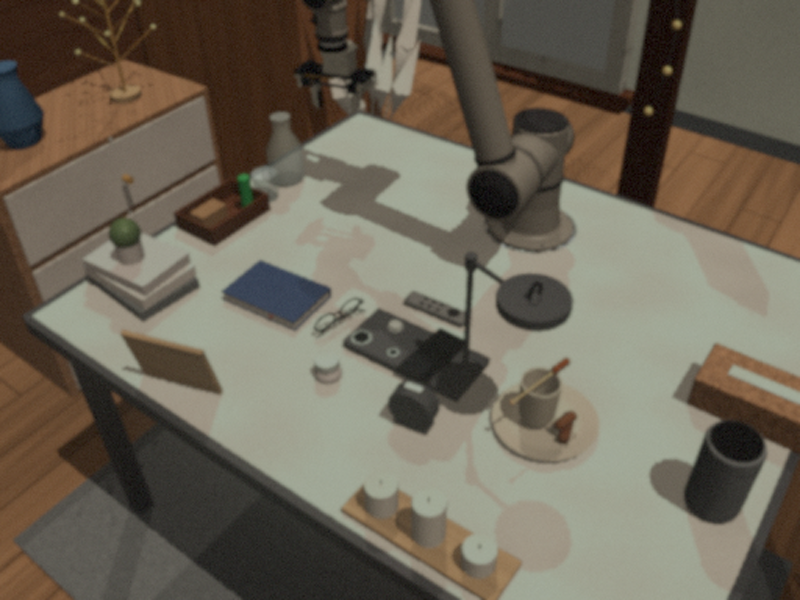

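The top view shows the button near (431,331), the large eye near (450,301) and the small eye near (412,301), all in 800x600 pixels. The scene view agrees: button at (395,326), large eye at (362,338), small eye at (393,352). Next I refine these numerically.

Run:
```python
from h import *
from scipy import ndimage as nd
S=1.5625
def blob(n,u,v,r,bright):
    g=cv2.imread(f"pics/{n}_raw.png",0).astype(float)
    u0,v0=int(round(u-r)),int(round(v-r));p=g[v0:v0+2*r+1,u0:u0+2*r+1]
    w=np.clip(p-np.percentile(p,50)-12,0,None)
    ys,xs=np.mgrid[v0:v0+2*r+1,u0:u0+2*r+1]
    return (w*xs).sum()/w.sum(),(w*ys).sum()/w.sum(),p.max()
for n,L in(("top",dict(b=(431,331),L=(450,301),s=(412,301))),("scene",dict(b=(395,326),L=(362,338),s=(393,352)))):
    for k,(u,v) in L.items():
        x,y,m=blob(n,(u+.5)/S-.5,(v+.5)/S-.5,8 if k=="L" else 6,1)
        print(n,k,round(x,1),round(y,1),m,np.round(ray(n,x,y,.032 if k=="b" else .024),4))
g=cv2.imread("pics/top_raw.png");a=cv2.resize(g[165:245,200:330],None,fx=6,fy=6,interpolation=cv2.INTER_CUBIC)
b=cv2.resize(cv2.imread("pics/scene_raw.png")[185:270,190:320],(780,510),interpolation=cv2.INTER_CUBIC)
cv2.imwrite("pics/a.png",a*1);cv2.imwrite("pics/b.png",b)
```

```text
top b 275.1 211.4 139.0 [ 0.5221 -0.0323  0.032 ]
top L 287.8 191.4 123.0 [ 0.5906 -0.0739  0.024 ]
top s 263.6 192.2 110.0 [0.5859 0.0075 0.024 ]
scene b 253.7 206.5 145.0 [ 0.5176 -0.033   0.032 ]
scene L 228.2 213.1 146.0 [ 0.5838 -0.0869  0.024 ]
scene s 251.3 225.3 116.0 [0.5865 0.0082 0.024 ]
```

View pics/a.png

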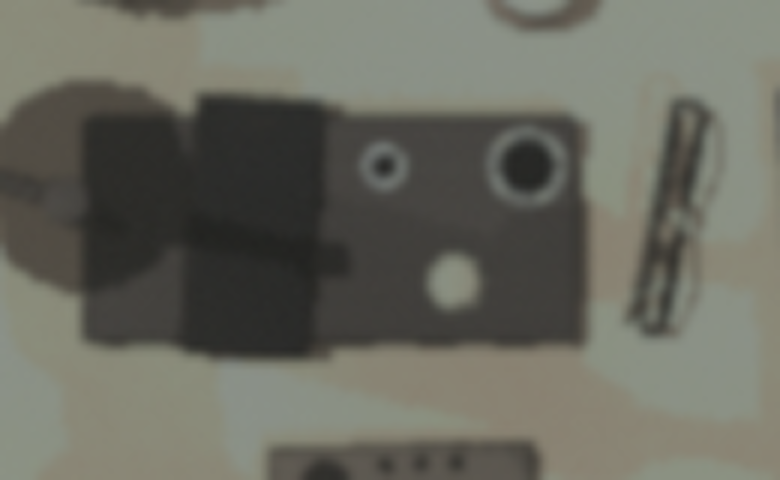

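View pics/b.png

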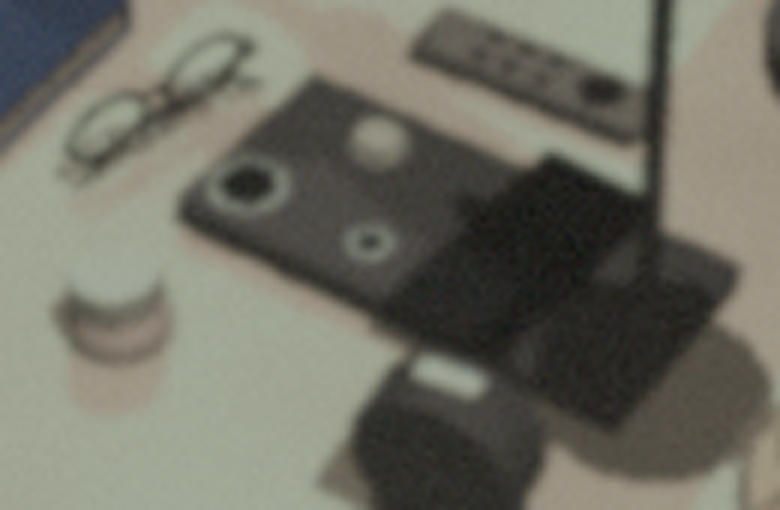

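Crop a shows the large eye at (527,166), the small eye at (384,166) and the button at (454,281). Crop b shows the large eye at (248,186), the small eye at (370,242) and the button top at about (379,137).

Run:
```python
from h import *
obs={"top":[(527,166),(384,166),(454,281)],"scene":[(248,186),(370,242),(379,137)]}
off={"top":(200,165),"scene":(190,185)}
M=np.array([[35,-110],[35,-30],[-30,-70]])/1000
W={}
for n in obs:
    W[n]=np.array([ray(n,off[n][0]+(u+.5)/6-.5,off[n][1]+(v+.5)/6-.5,z)[:2] for (u,v),z in zip(obs[n],(.024,.024,.032))])
    print(n,np.round(W[n]*1000,1).tolist())
Q=(W["top"]+W["scene"])/2
H=(M-M.mean(0)).T@(Q-Q.mean(0));U,s,Vt=np.linalg.svd(H);R=Vt.T@U.T
t=Q.mean(0)-R@M.mean(0);F=(R@M.T).T+t
print("yaw",np.arctan2(R[1,0],R[0,0]),"lamp",t,"\nfit L,s,b",np.round(F*1000,1),"\nres",np.round((Q-F)*1000,1))
```

```text
top [[587.7, -72.7], [585.8, 7.5], [522.1, -32.9]]
scene [[588.1, -72.2], [585.1, 7.0], [523.0, -32.7]]
yaw 0.017641317051240366 lamp [0.55073834 0.03709354] 
fit L,s,b [[587.7 -72.3]
 [586.3   7.7]
 [522.  -33.4]] 
res [[ 0.2 -0.2]
 [-0.8 -0.5]
 [ 0.6  0.7]]
```

>>> move_arm --pt "30 35 0 -0.018 1" --pt "30 35 0 -0.018 1" --pt "30 35 0 -0.018 1" --pt "30 35 0 -0.018 1" --pt "30 35 0 -0.018 1" --pt "30 35 0 -0.018 1" --pt "30 35 0 -0.018 1" --pt "30 35 0 -0.018 1" --pt "30 35 0 -0.018 1" --pt "30 35 0 -0.018 1" --pt "30 35 0 -0.018 1" --pt "30 35 0 -0.018 1" --newtons 10

```text
time: 1.3
tool_pos: [0.4819, -0.089, 0.2453]
tool_rot: [3.142, 0.0, 0.016]
contact_force: [0.2, -1.6, -0.6]
opening: 0.0019
grip_force: 0.0
```

>>> move_arm --pt "20 28 0 0 1" --pt "20 28 0 0 1" --pt "0 0 -30 0 1" --pt "0 0 -40 0 1" --pt "0 0 -40 0 1" --pt "0 0 -30 0 1" --pt "0 0 -20 0 1" --pt "0 0 -10 0 1" --pt "0 0 0 0 1" --pt "0 0 0 0 1"

```text
time: 2.3
tool_pos: [0.5217, -0.035, 0.0763]
tool_rot: [3.141, -0.001, 0.017]
contact_force: [0.6, 0.3, 1.4]
opening: 0.0004
grip_force: 0.0
```

Run:
```python
from h import *
o=monitor.observe();print(o["tool_pos"],o["contact_force"],o["opening"])
im=vision.read_camera("wrist")[:,:,::-1];cv2.imwrite("pics/w1.png",im)
s=vision.read_camera("scene")[:,:,::-1][165:290,190:340];cv2.imwrite("pics/s1.png",cv2.resize(s,(720,600),interpolation=cv2.INTER_CUBIC))
```

```text
[ 0.52165987 -0.03497819  0.07626517] [0.55106841 0.25821214 1.35541853] 0.00041289127793557297
```

View pics/w1.png

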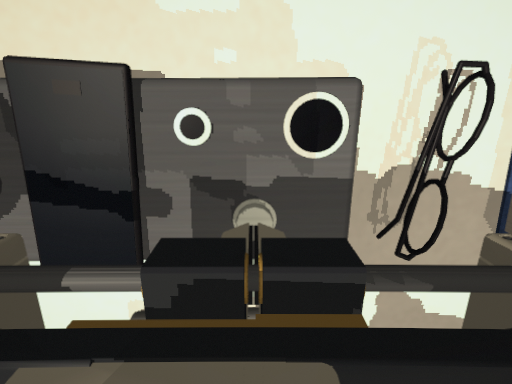

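View pics/s1.png

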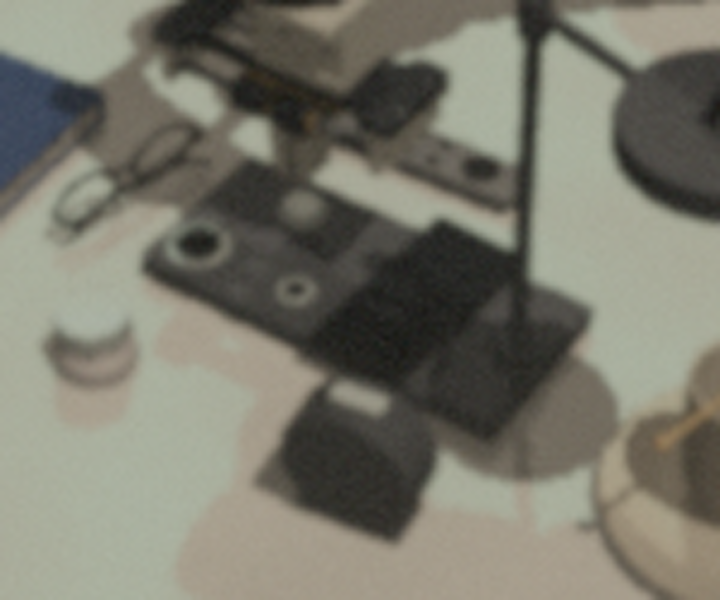

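The wrist view shows the closed fingers lined up with the button at (254,215), with the large eye at (316,125). In the scene crop the fingertips hang just above the button at (300,208). I descend from here.

>>> move_arm --pt "0 2 -8 0 1" --pt "0 0 -8 0 1" --pt "0 0 -5 0 1" --pt "0 0 -2 0 1" --pt "0 0 -2 0 1" --pt "0 0 -1 0 1" --pt "0 0 0 0 1"

```text
time: 3.1
tool_pos: [0.5209, -0.0328, 0.0496]
tool_rot: [-3.142, 0.001, 0.017]
contact_force: [-1.6, -0.1, 2.2]
opening: 0.0005
grip_force: 1.4
```

>>> move_arm --pt "0 0 -1 0 1" --pt "0 0 -1 0 1" --pt "0 0 0 0 1" --pt "0 0 0 0 1"

```text
time: 3.5
tool_pos: [0.521, -0.0328, 0.0476]
tool_rot: [3.142, 0.0, 0.017]
contact_force: [-2.3, 1.0, 3.9]
opening: 0.0004
grip_force: 1.9
```

>>> move_arm --pt "0 0 -1 0 1" --pt "0 0 -0.5 0 1" --pt "0 0 0 0 1" --pt "0 0 0 0 1"

```text
time: 3.9
tool_pos: [0.5211, -0.0329, 0.0465]
tool_rot: [3.141, -0.0, 0.017]
contact_force: [-4.3, 1.7, 9.4]
opening: 0.0004
grip_force: 4.4
```

Force is past 4.5 N, so the button is fully down. I let it go and move up, across and down over the large eye.

>>> move_arm --pt "0 0 3 0 1" --pt "0 0 8 0 1" --pt "0 0 15 0 1" --pt "0 0 18 0 1" --pt "22 -13 0 0 1" --pt "22 -13 0 0 1" --pt "23 -13 0 0 1" --pt "0 0 0 0 1" --pt "0 0 0 0 1"

```text
time: 4.8
tool_pos: [0.5881, -0.072, 0.0898]
tool_rot: [-3.142, 0.0, 0.016]
contact_force: [0.4, -0.2, -0.0]
opening: 0.0003
grip_force: 0.0
```

Run:
```python
from h import *
o=monitor.observe();print(o["tool_pos"],o["contact_force"])
s=vision.read_camera("scene")[:,:,::-1][165:290,190:340];cv2.imwrite("pics/s2.png",cv2.resize(s,(720,600),interpolation=cv2.INTER_CUBIC))
```

```text
[ 0.58813444 -0.07199194  0.08980004] [ 0.35500283 -0.20088779 -0.0068491 ]
```

View pics/s2.png

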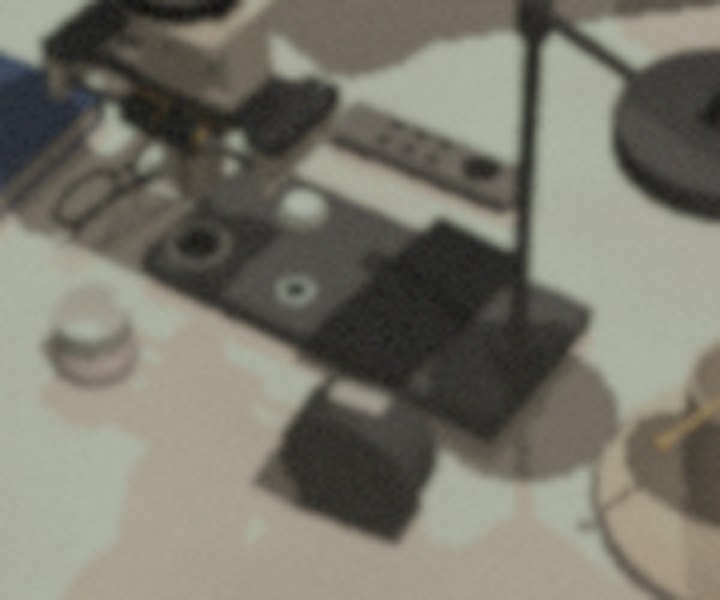

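The button is back up at (303,205). The lamp and large eye (200,243) are unmoved, and the fingertips are over the eye. I lower a little and hold.

>>> move_arm --pt "0 0 -12 0 1" --pt "0 0 -10 0 1" --pt "0 0 -6 0 1" --pt "0 0 0 0 1" --pt "0 0 0 0 1" --pt "0 0 0 0 1" --pt "0 0 0 0 1" --pt "0 0 0 0 1" --pt "0 0 0 0 1" --pt "0 0 0 0 1" --pt "0 0 0 0 1" --pt "0 0 0 0 1"

```text
time: 6.05
tool_pos: [0.5881, -0.0719, 0.0621]
tool_rot: [3.142, -0.0, 0.017]
contact_force: [-0.8, -0.4, 0.8]
opening: 0.0007
grip_force: 0.0
```

>>> move_arm --pt "0 0 0 0 1" --pt "0 0 0 0 1" --pt "0 0 0 0 1" --pt "0 0 0 0 1" --pt "0 0 0 0 1" --pt "0 0 0 0 1" --pt "0 0 0 0 1" --pt "0 0 0 0 1" --pt "0 0 0 0 1" --pt "0 0 0 0 1" --pt "0 0 0 0 1" --pt "0 0 0 0 1"

```text
time: 7.25
tool_pos: [0.5881, -0.0718, 0.062]
tool_rot: [3.142, -0.0, 0.017]
contact_force: [-0.4, 0.5, 0.1]
opening: 0.0006
grip_force: 0.0
```

>>> move_arm --pt "0 0 0 0 1" --pt "0 0 0 0 1" --pt "0 0 0 0 1" --pt "0 0 0 0 1" --pt "0 0 0 0 1"

```text
time: 7.75
tool_pos: [0.5881, -0.0718, 0.062]
tool_rot: [3.142, 0.0, 0.017]
contact_force: [-0.1, 0.7, 0.1]
opening: 0.0006
grip_force: 0.0
```

Run:
```python
from h import *
s=vision.read_camera("scene")[:,:,::-1]
cv2.imwrite("pics/s3_raw.png",s)
b=cv2.imread("pics/scene_raw.png")
print(s.mean((0,1)),b.mean((0,1)))
cv2.imwrite("pics/s3.png",cv2.resize(s[150:300,190:390],(800,600),interpolation=cv2.INTER_CUBIC))
```

```text
[ 91.20298258 105.54427083 113.44688924] [ 87.33277893 101.39522298 108.63989258]
```

View pics/s3.png

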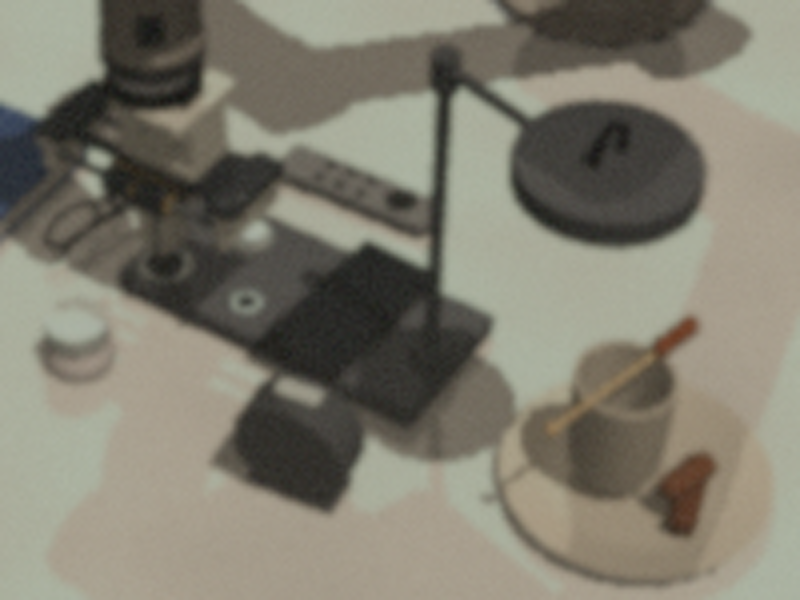

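The fingertips hover over the large eye at (165,262), and nothing has been displaced. The hold has lasted about 2.8 s, so I retreat.

>>> move_arm --pt "0 0 15 0 1" --pt "0 0 30 0 1" --pt "0 0 40 0 1" --pt "0 0 40 0 1" --pt "0 0 40 0 1" --pt "0 0 20 0 1" --pt "-25 -35 0 0 1" --pt "-30 -35 0 0 1" --pt "-30 -35 0 0 1" --pt "-30 -35 0 0 1" --pt "-30 -35 0 0 1" --pt "-30 -35 0 0 1"

```text
time: 9.0
tool_pos: [0.4117, -0.2829, 0.2472]
tool_rot: [3.141, -0.0, 0.017]
contact_force: [-0.2, -1.6, 0.5]
opening: 0.0006
grip_force: 0.0
```

>>> move_arm --pt "-25 -30 0 0 1" --pt "-20 -30 0 0 1" --pt "-15 -30 0 0 1" --pt "-10 -20 0 0 1" --pt "0 0 0 0 1" --pt "0 0 0 0 1" --pt "0 0 0 0 1" --pt "0 0 0 0 1"

```text
time: 9.8
tool_pos: [0.3437, -0.3909, 0.2472]
tool_rot: [-3.142, -0.0, 0.018]
contact_force: [0.7, -0.4, -0.9]
opening: 0.0007
grip_force: 0.0
```

Run:
```python
from h import *
o=monitor.observe();print(o["time"],o["tool_pos"],o["contact_force"])
s=vision.read_camera("scene")[:,:,::-1].astype(int);b=cv2.imread("pics/s3_raw.png").astype(int)
d=cv2.GaussianBlur(abs(s-b).max(2).astype(np.float32),(5,5),0)
print("lamp-head/phone/clock/plate diff",d[230:300,240:400].max(),d[170:225,320:370].max())
print(workorder.hand_in())
```

```text
9.8 [ 0.34372317 -0.39090861  0.24716578] [ 0.69100424 -0.3678328  -0.93963834]
lamp-head/phone/clock/plate diff 32.320312 85.21875
the job is handed in; nothing more can be done
None
```

The job is handed in at about 10 s: I pressed the power button fully down (about 9 N) and released it, held the tool point over the large eye for about 2.8 s without touching it, then moved the hand well clear; the pictures taken before the retreat showed nothing moved, but also no visible light from the lamp, and the last before/after check showed differences I did not look into (possibly the arm's shadow).

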